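# Seat the flanged capsule and hold the spring-tip probe on its contact

### The job

Take the flanged capsule out of the sloping wooden rack and seat it fully home in the round pocket of the experiment board, brass contact facing up, and let go of it. Then take the spring-tip test probe from its stand and, holding it upright, press its tip lightly on the brass contact so that the spring is partly pushed in but not bottomed. Finish like that, still holding the probe on the contact; leave the meter, the resistor block and the pen alone.

Things in the scene. Friction and masses are not known exactly. Their poses are not given: they have to be found in the camera images.
- capsule: Dark plastic capsule, 70 to 130 g, round about z. Origin: centre of the spigot's foot; +z to the brass contact. Spigot 30 mm dia, z 0 to 14 mm (first 4 mm tapered from 24); flange 50 mm dia, z 14 to 20; grip barrel 36 mm dia, z 20 to 50, flat top with a flush 12 mm brass contact in its middle. Starts in the rack, its z leaning 30 degrees from vertical towards the rack's -x.
- spot (a point): Centre of the brass contact, on the capsule's flat top, 50 mm from the foot along the capsule's z.
- rack: Fixed plywood rack, foot 100 x 100 mm, origin at the foot's centre on the bench. Its plate (80 x 84 x 8 mm) slopes 30 degrees, level along the rack's y, upper face looking up and to the rack's -x (roughly at the robot), its middle 52 mm above the origin, with a square-on 34 mm through hole where the spigot sits, flange on the plate. The plate's far edge is 72 mm high.
- board: Fixed experiment board, a grey metal slab 200 (x) x 250 (y) x 25 mm; origin at the centre of its underside. It carries a coil on a steel core, 64 mm long in y and 50 mm in x, rising 34 mm above the board, centred at (+55, -55) mm in the board's frame; the rest of its top is flat.
- pocket (a point): Centre of the mouth of the round pocket in the board's top face, 25 mm above the bench, at (-30, +45) mm in the board's frame. 34 mm diameter, 18 mm deep with a chamfered mouth. The capsule is home when its flange lies flat on the board, its foot 14 mm below this point and its contact 36 mm above it.
- holder: Fixed grey metal probe stand, 90 x 80 mm foot, top plate 70 x 70 mm whose upper face is 75 mm above the bench, with a 22 mm through hole in its middle; open at the front and back. Origin at the centre of the foot, on the bench.
- probe: Test probe, 135 mm long, 80 g, round about z, standing tip down in its stand. Origin: end of the unpressed tip; +z up to the butt. Nose z 14 to 62 mm, up to 16 mm dia; finger guard 32 mm dia, z 62 to 67, rests on the stand's plate; dark handle 20 mm dia, z 67 to 135, gripped from above, best near z = 100. Lift at least 65 mm straight up to clear the stand.
- tip (a point): Foremost point of the probe's brass spring tip (4 mm diameter, round end); it sticks 14 mm out of the nose when unpressed and moves with the plunger.
- plunger (a joint): How far the probe's spring tip is pushed in, m: 0 unpressed, 0.010 bottomed. It takes 0.5 N to start and 0.5 N more per mm (3 N at 5 mm, 5.5 N when bottomed).
- meter: Bystander: hand multimeter lying flat, 150 x 75 x 43 mm; origin at the centre of its underside.
- resistor_block: Bystander: clear plastic plug-in block 40 x 55 x 34 mm; origin at the centre of its underside.
- pen: Bystander: ball pen lying on the bench, 142 mm long along its x, 9 mm thick; origin at its underside.

How it is judged:
On the way, in this order (a step that is already met when the one before it is completed fails the run):
1. the capsule sits home in the board's pocket, contact up, and is let go (horizontal distance between capsule and pocket below 0.005 m and z of capsule in the frame of pocket between -0.018 and -0.0115 m and angle between capsule's own z axis and vertical below 0.07 rad and contact force between capsule and the fingers below 0.05 N), for 0.3 s.
2. the probe is held upright with its tip lightly pressed on the brass contact (horizontal distance between tip and spot below 0.006 m and contact force between probe and capsule above 0.5 N and value of joint plunger above 0.001 m and angle between probe's own z axis and vertical below 0.14 rad), for 0.2 s.
At the end, for the whole second after the job is handed in: Capsule home in the pocket (5 mm, flange within 2.5 mm of the board, 4 deg), contact up, not touched by the robot; probe still gripped, at rest, upright within 8 deg, tip within 6 mm of the contact's centre, spring pushed in 1 to 9.3 mm, 0.5 to 7 N, touching neither board nor stand (horizontal distance between capsule and pocket below 0.005 m and z of capsule in the frame of pocket between -0.018 and -0.0115 m and angle between capsule's own z axis and vertical below 0.07 rad and distance between tip and spot below 0.006 m and angle between probe's own z axis and vertical below 0.14 rad and value of joint plunger between 0.001 and 0.0093 m and contact force between probe and capsule between 0.5 and 7 N and contact force between probe and the fingers above 1 N and contact force between capsule and the arm below 0.05 N and contact force between probe and board below 0.05 N and contact force between probe and holder below 0.05 N and linear speed of each of probe, capsule below 0.02 m/s); the arm keeps its last pose, push and grip.
It fails at once if the meter, the resistor block or the pen is moved by more than 20 mm (distance of any of meter, resistor_block, pen from where it was at the start of the episode above 0.02 m).
It fails at once if the probe is rammed on the capsule with more than 15 N (contact force between probe and capsule above 15 N).
It also fails if it takes over 58 s, if anything falls off the work surface, if the arm or the gripper's body presses on something with over 40 N, if the wrist force passes 120 N, or if a joint passes its speed limit or range.

### The arm

A 6-joint arm with a two-finger parallel gripper is mounted at the origin on the work surface. World frame = base frame: x ahead of the robot, y to its left, z up, the work surface at z = 0. Lengths are in m, angles in rad, forces in N, time in s.
With the tool pointing down it reaches from about 0.35 to 0.975 m from the base axis. Payload 4.9 kg.
Tool frame: the origin (TCP) lies at the very end of the fingers, on their centre line; the grasp point (between the pads) lies 19 mm behind it; x points along the fingers, y is the direction in which the jaws open and shut, and the axes are right-handed (so a half turn about x gives the same grasp; the last joint's range is limited). The gripper opens to 85 mm and grips with 20 to 120 N. Pads are 22 mm wide; open, the fingers measure 114 mm over their backs; the gripper's body (76 mm by 85 mm) begins 54 mm behind the grasp point. The pads swing forward as they close: fully open they stand 13 mm farther back than shut.
Start: joints at [-1.438, 0.053, 1.613, -0, 1.476, -0.119], TCP at [0.156, -0.605, 0.231] pointing down, gripper open.
Joint ranges: [-3.01, 3.01], [-1.01, 2.22], [0.06, 2.58], [-1.02, 4.17], [0.09, 2.62], [-3.14, 3.14]. Speed limits (rad/s): [2.57, 2.57, 3.14, 3.14, 3.14, 3.14].

### API

Orientations are given as a unit quaternion [w, x, y, z].
In Python, from plant import manip gives the robot as it stands.
- The arm moves only by the tool play_rows, never from a script. Its argument "plan" is a list of rows, each a list of 5 numbers: the shift along the tool's x, y, z in mm, then the turn about the tool's x in rad, then the closure, from -1 (fully open) to 1 (shut). A call has 1 to 8 rows; each row is the pose to reach, as a shift and turn from the pose commanded when the call began, along the tool's axes at that moment; what a row does not reach only later rows make up. A row lasts 1/8 s, in which the tool goes at most 62.5 mm and 10.7 degrees, less where a joint would pass 70% of its speed; a pose out of reach is approached as far as the arm can. A call with a gripper value outside its range is refused whole. The fingers move at their own pace and stop on an object; the grip force is fixed at half the most. Time passes only in rows, so rows that repeat a pose let the fingers close. It gives the time, the measured TCP pose, the force and the opening at its end, in the units of the state.
- manip.state(): the state, without advancing time (a new reading comes with each control period).
- manip.grab_frame(name): name is "scene" or "top"; returns a dict with "img" (400x640x3 uint8, red, green, blue), "range_z" (400x640 float32, m along the optical axis (not along the pixel's ray), 0 where there is no reading), "fx", "fy", "cx", "cy" (pixels), "origin" and "rotation" of the camera in the world. Camera axes: x right, y up, looking along -z (the intrinsics and any distortion apply to the point x, -y, -z); pixel columns grow to the right and rows downward; lengths in m; the calibration is good to about 2 mm. A picture is of the moment at which its call begins.
- manip.job_done(): hands the job in, once; it reports no verdict.
The state is a dict: "time": time; "joint_pos": joint angles; "joint_vel": joint speeds; "joint_efforts": joint torques, N m; "tool_pos": TCP position; "tool_rot": TCP orientation; "contact_force": force on the tool from outside, world axes, zero at the start; "ft_torque": the same for the moment, N m; "gripper_width": opening from 0.0 (shut) to 1.0 (fully open).
Only numpy, scipy, OpenCV 4.12 (cv2) and the standard library are available. Lean on these libraries where they do the work, as an engineer would, in place of code of your own. Each camera call takes 0.05 s, during which the arm holds its last target. There are 200 camera calls.

## Working session

There is one attempt and no reset: what is moved stays moved. The work goes in short steps, Python scripts to look and compute and a tool call to move; the robot and the scene stay as the last step left them, time stands still between calls to the robot, and variables do not carry over. Pictures are saved under pics/ and viewed, about 8 in all and at most 12, crops included, and the job is handed in when it is done.

Besides the shell and the picture viewer there is one more tool, called after "Call:" by a JSON object that holds its "method" and its "body". play_rows: Moves the arm, as the interface text tells. Its arguments: {"type":"object","properties":{"plan":{"type":"array"}},"required":["plan"]}

```bash
ls; mkdir -p pics
cat > h.py <<'E'
import numpy as np, cv2
from plant import manip
def grab(n):
    return manip.grab_frame(n)
def cloud(f):
    v,u=np.mgrid[0:400,0:640]; z=f["range_z"]
    c=np.stack([(u-f["cx"])/f["fx"]*z,-(v-f["cy"])/f["fy"]*z,-z],-1)
    return c@np.array(f["rotation"]).T+np.array(f["origin"])
def save(f,n): cv2.imwrite("pics/"+n,f["img"][:,:,::-1])
E
python3 - <<'E'
from h import *
print(manip.state())
for n in("scene","top"):
    f=grab(n); save(f,n+"0.png"); np.savez(n+"0.npz",**{k:np.array(v) for k,v in f.items()})
    print(n,f["origin"],f["rotation"],f["fx"],f["fy"],f["cx"],f["cy"],[k for k in f])
    P=cloud(f); print((f["range_z"]==0).mean())
E
```

```text
pics
{'time': 0.0, 'joint_pos': array([-1.43797927e+00,  5.33460510e-02,  1.61430024e+00,  4.40894544e-07,
        1.47598365e+00, -1.18974861e-01]), 'joint_vel': array([-0.00264991, -0.00049837,  0.00014734, -0.00062969, -0.00104698,
       -0.00032284]), 'joint_efforts': array([-8.69352880e-05, -3.93684554e+01, -3.70174885e+01, -1.04177227e-04,
        6.97415555e-03,  2.27923852e-05]), 'tool_pos': array([ 0.15564526, -0.60466814,  0.23006598]), 'tool_rot': array([-0.08806657, -0.70150524, -0.08950712,  0.7015149 ]), 'contact_force': array([ 0.39638271,  0.52690602, -0.21926357]), 'ft_torque': array([-0.04950852, -0.03743866,  0.02107029]), 'gripper_width': 1.0040719529843032}
scene [ 1.33877977 -0.25091301  0.69276467] [0.72097332 0.35692237 0.25863216 0.53470861] 488.70994394229103 488.70994394229103 312.3752270355415 200.45150658313898 ['img', 'range_z', 'fx', 'fy', 'cx', 'cy', 'origin', 'rotation']Traceback (most recent call last):
  File "<stdin>", line 6, in <module>
  File "h.py", line 8, in cloud
    return c@np.array(f["rotation"]).T+np.array(f["origin"])
           ~^~~~~~~~~~~~~~~~~~~~~~~~~~
ValueError: matmul: Input operand 1 has a mismatch in its core dimension 0, with gufunc signature (n?,k),(k,m?)->(n?,m?) (size 4 is different from 3)
```

Run:
```python
import cv2
a=cv2.imread("pics/top0.png")
print(a.shape)
```

```text
[ WARN:0@0.018] global loadsave.cpp:275 findDecoder imread_('pics/top0.png'): can't open/read file: check file path/integrity
Traceback (most recent call last):
AttributeError: 'NoneType' object has no attribute 'shape'
```

View pics/scene0.png

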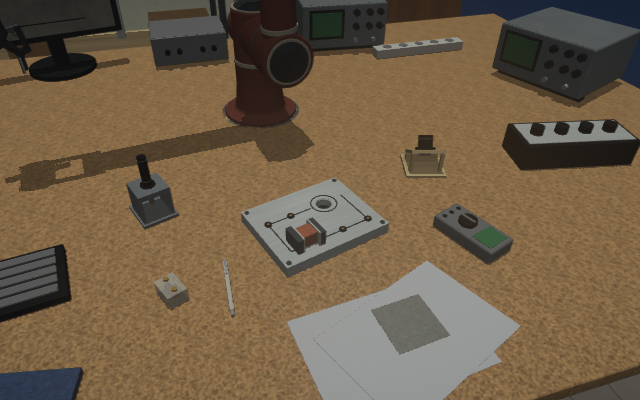

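The scene view shows the probe stand at about (150,190), the board at (315,222) with its pocket at (323,203), the rack with the capsule at (424,155), the meter at (472,230), the resistor block at (171,290) and the pen at (229,287). The camera rotation is a quaternion, so I'll fix the helper.

```bash
cat > h.py <<'E'
import numpy as np, cv2
from scipy.spatial.transform import Rotation as R
from plant import manip
def rot(q): return R.from_quat(np.array(q),scalar_first=True).as_matrix()
def grab(n): return manip.grab_frame(n)
def cloud(f):
    v,u=np.mgrid[0:400,0:640]; z=f["range_z"]
    c=np.stack([(u-f["cx"])/f["fx"]*z,-(v-f["cy"])/f["fy"]*z,-z],-1)
    return c@rot(f["rotation"]).T+np.array(f["origin"])
def ray(f,u,v,h):
    d=rot(f["rotation"])@np.array([(u-f["cx"])/f["fx"],-(v-f["cy"])/f["fy"],-1]); o=np.array(f["origin"])
    return o+d*(h-o[2])/d[2]
def save(f,n): cv2.imwrite("pics/"+n,f["img"][:,:,::-1])
E
python3 - <<'E'
from h import *
import pickle
for n in("scene","top"):
    f=grab(n); save(f,n+"1.png"); pickle.dump(f,open(n+".pkl","wb"))
    P=cloud(f)
    print(n,f["origin"],rot(f["rotation"])[:,2],f["fx"],(f["range_z"]==0).mean())
    if n=="scene":
        for u,v in[(424,142),(424,160),(150,186),(143,160),(323,203),(315,222),(472,230),(171,290),(229,287)]: print(u,v,P[v,u].round(3))
print(rot(manip.state()["tool_rot"]).round(3))
E
```

```text
scene [ 1.33877977 -0.25091301  0.69276467] [ 0.7546327  -0.23807733  0.61143166] 488.70994394229103 0.00407421875
424 142 [0.43  0.321 0.075]
424 160 [0.41  0.343 0.006]
150 186 [ 0.434 -0.328  0.078]
143 160 [ 0.429 -0.33   0.141]
323 203 [0.513 0.035 0.011]
315 222 [ 0.622 -0.019  0.056]
472 230 [0.71  0.293 0.031]
171 290 [ 0.7   -0.312  0.031]
229 287 [ 0.701 -0.211  0.008]
top [ 0.47121523 -0.02112199  1.18034645] [-0.07433791 -0.00285809  0.99722901] 414.24046725391065 0.004046875
[[-0.     0.249 -0.968]
 [ 0.002 -0.968 -0.249]
 [-1.    -0.002 -0.   ]]
```

View pics/top1.png

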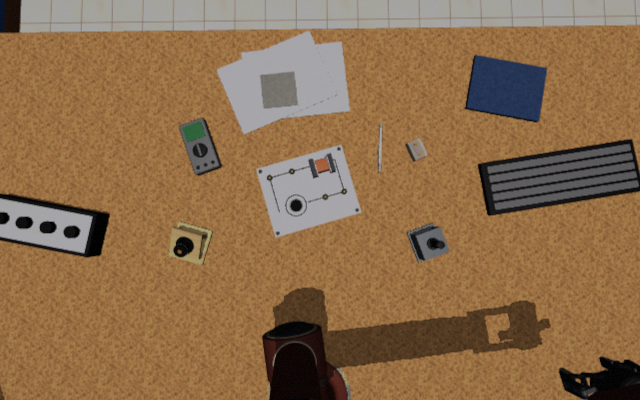

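The top view has x up and y to the left. It shows the board at (308,191), the pocket at (296,205), the rack and capsule at (188,244), and the probe and stand at (430,243). Next I'll measure these.

Run:
```python
from h import *
import pickle
f=pickle.load(open("top.pkl","rb")); g=pickle.load(open("scene.pkl","rb"))
P=cloud(f); Q=cloud(g)
def reg(C,x0,x1,y0,y1,z0,z1):
    m=(C[...,0]>x0)&(C[...,0]<x1)&(C[...,1]>y0)&(C[...,1]<y1)&(C[...,2]>z0)&(C[...,2]<z1); return m
# bench noise
b=P[300:,450:540]; print("bench z",P[60:70,100:200,2].mean(),P[60:70,100:200,2].std(), Q[340:350,200:260,2].mean())
for nm,C in(("top",P),("scene",Q)):
    I=(f if nm=="top" else g)["img"]
    # probe handle
    m=reg(C,.3,.55,-.45,-.22,.095,.17); p=C[m]; print(nm,"handle",len(p),p.min(0),p.max(0),p.mean(0))
    m=reg(C,.3,.55,-.45,-.22,.14,.16); p=C[m]; print("  butt",len(p),np.median(p,0) if len(p) else 0)
    # stand plate
    m=reg(C,.3,.55,-.45,-.22,.068,.08); p=C[m]; print("  plate",len(p),cv2.minAreaRect((p[:,:2]*1000).astype(np.float32)))
    # board
    m=reg(C,.35,.75,-.2,.2,.02,.03); p=C[m]; print("  board",len(p),cv2.minAreaRect((p[:,:2]*1000).astype(np.float32)),np.median(p[:,2]))
    m=reg(C,.3,.6,.2,.45,.08,.13); p=C[m]; print("  capsule>80",len(p),p.mean(0),p.min(0),p.max(0))
    m=reg(C,.3,.6,.2,.45,.008,.13); p=C[m]; print("  rack",len(p),cv2.minAreaRect((p[:,:2]*1000).astype(np.float32)))
# pocket by dark ellipse in top
gray=cv2.cvtColor(f["img"],cv2.COLOR_RGB2GRAY)
def blob(img,u0,u1,v0,v1,t):
    c,_=cv2.findContours((img[v0:v1,u0:u1]<t).astype(np.uint8),cv2.RETR_EXTERNAL,cv2.CHAIN_APPROX_NONE)
    c=max(c,key=cv2.contourArea)+np.array([u0,v0]); return c,cv2.minEnclosingCircle(c),cv2.contourArea(c)
gs=cv2.cvtColor(g["img"],cv2.COLOR_RGB2GRAY)
print(gs[195:212,305:345:2])
c,(ce,r),a=blob(gray,282,310,192,218,70); print("pocket",ce,r,a,ray(f,*ce,.025)); 
cap=np.hstack([cv2.resize(f["img"][215:275,160:220],(400,400),interpolation=cv2.INTER_CUBIC),cv2.resize(g["img"][125:185,394:454],(400,400),interpolation=cv2.INTER_CUBIC)])
cap2=np.hstack([cv2.resize(f["img"][180:230,270:320],(400,400),interpolation=cv2.INTER_CUBIC)[:200*2],cv2.resize(f["img"][215:275,400:460],(400,400),interpolation=cv2.INTER_CUBIC)])
cv2.imwrite("pics/crop.png",cv2.resize(np.vstack([cap,cap2])[:,:,::-1],(600,600)))
```

```text
bench z 0.005620035473485984 0.09130042002153874 0.00017298598779069382
top handle 94 [ 0.41062803 -0.3443798   0.09779004] [ 0.43083371 -0.32490307  0.15026065] [ 0.42150288 -0.33217274  0.13447892]
  butt 54 [ 0.42095424 -0.33516007  0.14620801]
  plate 595 ((421.0597229003906, -335.6689758300781), (70.12478637695312, 71.83065795898438), 19.211700439453125)
  board 5585 ((569.7018432617188, -7.1046142578125), (200.55126953125, 250.06858825683594), 15.577648162841797) 0.024105970248183395
  capsule>80 90 [0.41507297 0.32968651 0.08445292] [0.40317132 0.31523766 0.08024111] [0.42690934 0.348161   0.09081193]
  rack 975 ((425.55810546875, 326.6839599609375), (97.9570083618164, 98.00102996826172), 74.21980285644531)
scene handle 243 [ 0.41219268 -0.34396844  0.09509803] [ 0.43482986 -0.32398318  0.14880471] [ 0.42789041 -0.33327053  0.12512389]
  butt 65 [ 0.42581202 -0.33311099  0.14559812]
  plate 627 ((422.03118896484375, -333.44384765625), (76.07363891601562, 71.08451080322266), 19.5252742767334)
  board 6290 ((570.2833251953125, -4.9615631103515625), (205.841796875, 253.3329162597
[... 1106 characters left out ...]
7 141 125 147
  146 146]
 [151 151 144  71 148 143  71  71  52  46  52  64  69 117 149 138 147 146
  145 145]
 [151 149 149  90 147 148  98  44  45  45  46  46  76 143 148  63 146 145
  145 144]
 [149 149 147 113  99 150 144  57  46  46  47  50 114 148 141  73 145 145
  143 144]
 [149 147  88 145  73 147 150 147  73  73  76 104 148 144  87 120 145 142
  143 145]
 [141  88 103 150 145  65 148 150 147 149 149 148 144  89 102 144 142 145
  145 145]
 [ 58 101 150 150 150 116  61 117 148 146 144 138  86  93 144 143 144 145
  146 143]
 [151 150 150 151 152 150 145  90  61  60  55  62  99 144 143 145 146 146
  143 143]]
pocket (296.0, 205.0) 5.831051826477051 86.5 [0.52697694 0.0277575  0.025     ]
```

View pics/crop.png

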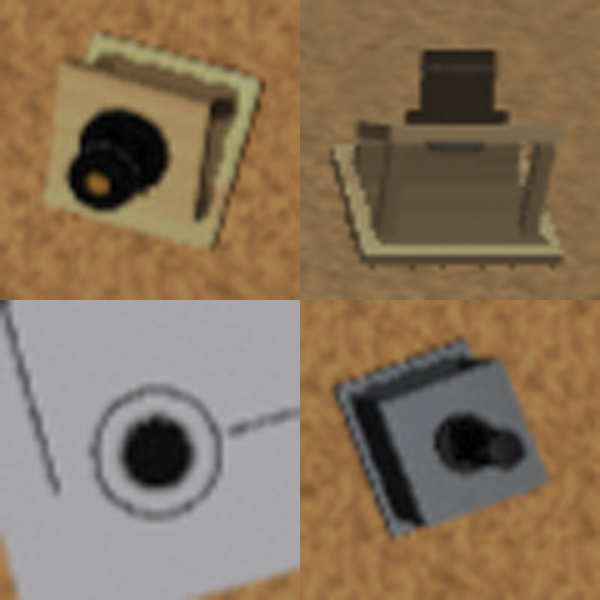

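```bash
cat >> h.py <<'E'
def axes():
    M=rot(manip.state()["tool_rot"]); y=np.arctan2(M[1,1],M[0,1])  # jaw heading, tool held vertical
    ty=np.array([np.cos(y),np.sin(y),0]); tx=np.array([0,0,-1.]); return np.stack([tx,ty,np.cross(tx,ty)]),y
def to(*targets):
    A,y=axes(); p=manip.state()["tool_pos"]
    print("tcp",p.round(4),"jaw deg",np.degrees(y).round(2),"q",manip.state()["joint_pos"].round(2),"F",manip.state()["contact_force"].round(1),"w",round(float(manip.state()["gripper_width"]),3),"t",round(manip.state()["time"],2))
    for t in targets: print(" ",np.round(t,4),"->",(A@(np.array(t)-p)*1000).round(1))
E
python3 - <<'E'
from h import *
import pickle
f=pickle.load(open("top.pkl","rb")); g=pickle.load(open("scene.pkl","rb"))
hsv=cv2.cvtColor(f["img"],cv2.COLOR_RGB2HSV)
sub=f["img"][244:260,172:188].astype(int); m=(sub[...,0]>90)&(sub[...,0]-sub[...,2]>50)
v,u=np.nonzero(m); print(len(u)); print(m.astype(int))
# brass = component nearest (179.4,251.6)
n,l,s,c=cv2.connectedComponentsWithStats(m.astype(np.uint8),connectivity=4); k=min(range(1,n),key=lambda i:np.hypot(*(c[i]+[172,244]-[179.4,251.6])))
uv=c[k]+[172,244]; spot=ray(f,*uv,.083); print("spot",uv,s[k][4],spot)
P=cloud(f); print("depth near",P[int(round(uv[1])),int(round(uv[0]))])
th=-.284; rx=np.array([np.cos(th),np.sin(th),0]); print("rack origin",spot+rx*.018)
# rack foot from both clouds z<10mm lower
a=-.5*rx+np.array([0,0,.866])
gp=spot-.0055*a; tcp=np.array([gp[0],gp[1],.060]); print("tcp",tcp)
print("butt",ray(f,441,244.4,.148))
to([.40,-.30,.24],[.48,0,.24],[.42,.30,.22],[tcp[0],tcp[1],.20])
E
```

```text
91
[[1 1 1 1 0 0 0 0 0 0 0 0 0 0 0 0]
 [1 1 1 0 0 0 0 0 0 0 0 0 0 0 0 0]
 [1 1 0 0 0 0 0 0 0 0 0 0 0 0 0 0]
 [1 1 0 0 0 0 0 0 0 0 0 0 0 0 0 0]
 [1 1 0 0 0 0 0 0 0 0 0 0 0 0 0 0]
 [1 0 0 0 0 0 0 0 0 0 0 0 0 0 0 0]
 [1 0 0 0 0 0 1 1 0 0 0 0 0 0 0 0]
 [1 0 0 0 0 0 1 1 1 0 0 0 0 0 0 0]
 [1 1 0 0 0 0 1 1 1 1 0 0 0 0 0 0]
 [1 1 0 0 0 0 0 1 0 0 0 0 0 0 0 0]
 [1 1 1 0 0 0 0 0 0 0 0 0 0 0 0 1]
 [1 1 1 0 0 0 0 0 0 0 0 0 0 0 1 1]
 [1 1 1 1 1 0 0 0 0 0 0 0 0 1 1 1]
 [1 1 1 1 1 1 1 0 0 0 0 1 1 1 1 1]
 [1 1 1 1 1 1 1 1 1 1 1 1 1 1 1 1]
 [1 1 1 1 1 1 1 1 1 1 1 1 1 1 1 1]]
spot [179.1 251.4] 10 [0.40498383 0.33387761 0.083     ]
depth near [0.40602091 0.33421446 0.08281942]
rack origin [0.4222628  0.32883405 0.083     ]
tcp [0.40762368 0.33310707 0.06      ]
butt [ 0.41995291 -0.33553002  0.148     ]
tcp [ 0.1556 -0.6048  0.2304] jaw deg -75.57 q [-1.44  0.05  1.61 -0.    1.48 -0.12] F [-0.3  0.5  0.3] w 0.999 t 0.15
  [ 0.4  -0.3   0.24] -> [  -9.6 -234.3 -312.6]
  [0.48 0.   0.24] -> [  -9.6 -505.  -464.8]
  [0.42 0.3  0.22] -> [  10.4 -810.4 -481.4]
  [0.4076 0.3331 0.2   ] -> [  30.4 -845.6 -477.7]
```

Call:
{"method": "play_rows", "body": {"plan": [[-10,-234,-313,0.536,-1],[-10,-234,-313,0.536,-1],[-10,-234,-313,0.536,-1],[-10,-234,-313,0.536,-1],[-10,-234,-313,0.536,-1],[-10,-234,-313,0.536,-1],[-10,-234,-313,0.536,-1],[-10,-234,-313,0.536,-1]]}}

```text
time: 1.15
tool_pos: [0.4007, -0.3002, 0.2411]
tool_rot: [0.099, -0.7, 0.1, 0.7]
contact_force: [-0.6, 0.4, -0.2]
gripper_width: 1.001
```

```bash
python3 -c "
from h import *
to([.50,0,.24],[.45,.20,.22],[.4076,.3331,.2])"
```

```text
tcp [ 0.4007 -0.3002  0.2411] jaw deg -106.17 q [-0.79 -0.26  1.88 -0.    1.51  1.06] F [-0.6  0.4 -0.2] w 1.001 t 1.15
  [0.5  0.   0.24] -> [   1.1 -316.   -11.7]
  [0.45 0.2  0.22] -> [  21.1 -494.1   92. ]
  [0.4076 0.3331 0.2   ] -> [  41.1 -610.2  169.8]
```

Call:
{"method": "play_rows", "body": {"plan": [[1,-316,-12,0,-1],[1,-316,-12,0,-1],[1,-316,-12,0,-1],[1,-316,-12,0,-1],[1,-316,-12,0,-1],[21,-470,72,0,-1],[21,-470,72,0,-1],[21,-470,72,0,-1]]}}

```text
time: 2.15
tool_pos: [0.4633, 0.1708, 0.2199]
tool_rot: [-0.101, 0.7, -0.101, -0.7]
contact_force: [1.5, 0.6, -0.8]
gripper_width: 1.002
```

```bash
python3 -c "
from h import *
to([.4076,.3331,.15],[.4076,.3331,.06])"
```

```text
tcp [0.4633 0.1708 0.2199] jaw deg -106.41 q [ 0.2  -0.26  1.92 -0.    1.48  2.06] F [ 1.5  0.6 -0.8] w 1.002 t 2.15
  [0.4076 0.3331 0.15  ] -> [  69.9 -140.    99.3]
  [0.4076 0.3331 0.06  ] -> [ 159.9 -140.    99.3]
```

Call:
{"method": "play_rows", "body": {"plan": [[50,-140,99,0,-1],[70,-140,99,0,-1],[70,-140,99,0,-1],[70,-140,99,0,-1],[100,-140,99,0,-1],[110,-140,99,0,-1],[110,-140,99,0,-1]]}}

```text
time: 3.02
tool_pos: [0.408, 0.3314, 0.1099]
tool_rot: [0.101, -0.7, 0.101, 0.7]
contact_force: [0.2, 0.7, -0.0]
gripper_width: 1.001
```

Run:
```python
from h import *
to([.4076,.3331,.06])
f=grab("top"); g=grab("scene")
a=[cv2.resize(x,(400,400),interpolation=cv2.INTER_CUBIC) for x in (f["img"][205:285,145:225],g["img"][85:185,374:474])]
cv2.imwrite("pics/hover.png",np.hstack(a)[:,:,::-1])
```

```text
tcp [0.408  0.3314 0.1099] jaw deg -106.41 q [ 0.54 -0.08  1.95 -0.    1.27  2.4 ] F [ 0.2  0.7 -0. ] w 1.001 t 3.02
  [0.4076 0.3331 0.06  ] -> [49.9 -1.6  0.9]
```

View pics/hover.png

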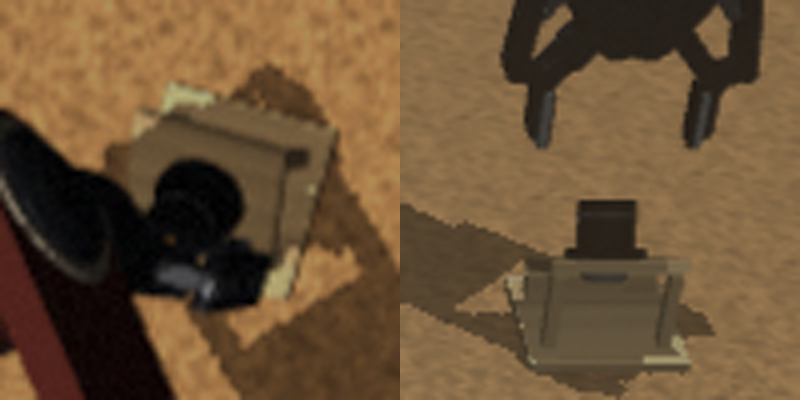

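The hover picture shows the open fingers at (541,130) and (700,130), straddling the capsule at (607,225). I'll descend and grip.

Call:
{"method": "play_rows", "body": {"plan": [[30,-2,1,0,-1],[50,-2,1,0,-1],[50,-2,1,0,-1],[50,-2,1,0,0.2],[50,-2,1,0,0.6],[50,-2,1,0,1],[50,-2,1,0,1],[50,-2,1,0,1]]}}

```text
time: 4.12
tool_pos: [0.4079, 0.3354, 0.0618]
tool_rot: [-0.1, 0.701, -0.1, -0.699]
contact_force: [-0.7, -2.0, 6.0]
gripper_width: 0.405
```

Run:
```python
from h import *
p=manip.state()["tool_pos"]; th=-.284
a=np.array([-.5*np.cos(th),-.5*np.sin(th),.866])
to(p+.02*a,p+.04*a)
```

```text
tcp [0.4079 0.3354 0.0618] jaw deg -106.28 q [ 0.55 -0.01  1.97 -0.    1.17  2.4 ] F [-0.7 -2.   6. ] w 0.405 t 4.12
  [0.3983 0.3382 0.0791] -> [-17.3   0.   10. ]
  [0.3887 0.341  0.0965] -> [-34.6   0.   20. ]
```

Call:
{"method": "play_rows", "body": {"plan": [[-9,-2,5,0,1],[-17,-2,10,0,1],[-26,-2,15,0,1],[-35,-2,20,0,1],[-60,-2,20,0,1],[-90,-2,20,0,1],[-90,-2,20,0,1]]}}

```text
time: 5.0
tool_pos: [0.3898, 0.3438, 0.1535]
tool_rot: [-0.102, 0.702, -0.099, -0.698]
contact_force: [-0.5, -0.3, -1.5]
gripper_width: 0.401
```

Run:
```python
from h import *
to([.46,.2,.16],[.5275,.028,.13])
f=grab("top"); g=grab("scene")
a=[cv2.resize(x,(400,400),interpolation=cv2.INTER_CUBIC) for x in (f["img"][205:285,145:225],g["img"][75:175,374:474])]
cv2.imwrite("pics/lift.png",np.hstack(a)[:,:,::-1])
```

```text
tcp [0.3898 0.3438 0.1535] jaw deg -106.27 q [ 0.58 -0.14  1.94  0.    1.34  2.43] F [-0.5 -0.3 -1.5] w 0.401 t 5.0
  [0.46 0.2  0.16] -> [  -6.5  118.4 -107.7]
  [0.5275 0.028  0.13  ] -> [  23.5  264.6 -220.7]
```

View pics/lift.png

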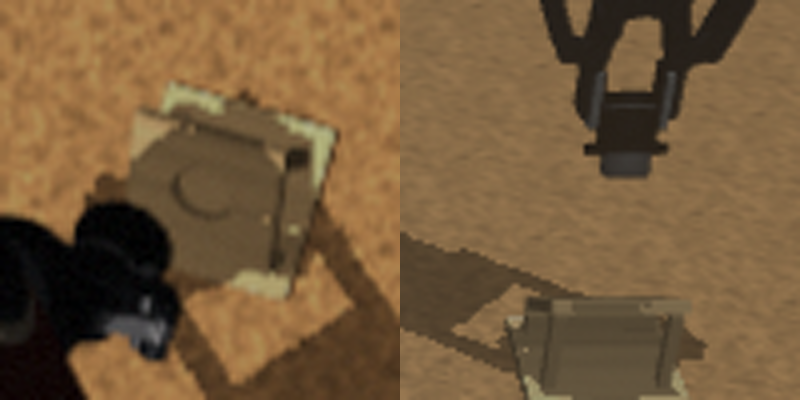

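The lift picture shows the rack empty and the capsule held between the fingers at (630,120), still leaning. Next I'll carry it over the pocket, placed so its low flange edge lands beside the mouth.

```bash
python3 -c "
from h import *
to([.5093,.0333,.11],[.5093,.0333,.053])"
```

```text
tcp [0.388  0.3425 0.1499] jaw deg -106.28 q [ 0.58 -0.14  1.94  0.    1.34  2.43] F [ 0.2  1.1 -2.1] w 0.399 t 5.1
  [0.5093 0.0333 0.11  ] -> [  39.9  262.8 -203.1]
  [0.5093 0.0333 0.053 ] -> [  96.9  262.8 -203.1]
```

Call:
{"method": "play_rows", "body": {"plan": [[0,263,-203,0,1],[0,263,-203,0,1],[0,263,-203,0,1],[0,263,-203,0,1],[0,263,-203,0,1],[0,263,-203,0,1],[40,263,-203,0,1],[70,263,-203,0,1]]}}

```text
time: 6.1
tool_pos: [0.508, 0.0335, 0.0775]
tool_rot: [0.1, -0.699, 0.1, 0.701]
contact_force: [0.6, 1.0, -1.2]
gripper_width: 0.397
```

Run:
```python
from h import *
to([.5093,.0333,.053])
f=grab("top"); g=grab("scene"); 
a=[cv2.resize(x,(400,400),interpolation=cv2.INTER_CUBIC) for x in (f["img"][165:245,255:335],g["img"][135:225,280:370])]
cv2.imwrite("pics/pre.png",np.hstack(a)[:,:,::-1])
```

```text
tcp [0.508  0.0335 0.0775] jaw deg -106.31 q [-0.08 -0.07  2.01  0.    1.21  1.77] F [ 0.6  1.  -1.2] w 0.397 t 6.1
  [0.5093 0.0333 0.053 ] -> [24.5 -0.2 -1.3]
```

View pics/pre.png

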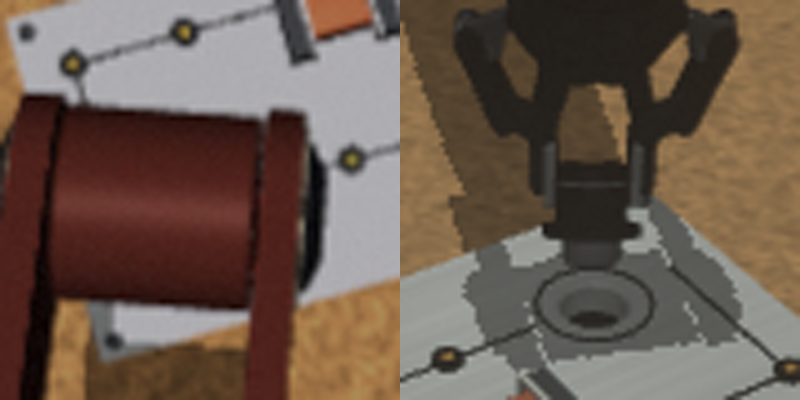

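The capsule at (592,210) lines up laterally with the pocket at (594,305) in the scene view. I'll lower it gently until the flange touches.

Call:
{"method": "play_rows", "body": {"plan": [[15,0,-1,0,1],[20,0,-1,0,1],[24,0,-1,0,1],[26,0,-1,0,1],[28,0,-1,0,1],[29,0,-1,0,1],[29,0,-1,0,1]]}}

```text
time: 7.08
tool_pos: [0.5105, 0.0329, 0.0513]
tool_rot: [-0.1, 0.7, -0.1, -0.7]
contact_force: [0.1, 0.0, -0.9]
gripper_width: 0.397
```

Run:
```python
from h import *
f=pickle=None
to([.5093,.0333,.047])
g=grab("scene"); print("pocket scene",ray(g,323.65,204.1,.025))
cv2.imwrite("pics/low.png",cv2.resize(g["img"][135:225,270:370],(600,540),interpolation=cv2.INTER_CUBIC)[:,:,::-1])
```

```text
tcp [0.5105 0.0329 0.0513] jaw deg -106.29 q [-0.08 -0.03  2.02  0.    1.16  1.77] F [ 0.1  0.  -0.9] w 0.397 t 7.08
  [0.5093 0.0333 0.047 ] -> [ 4.3 -0.1  1.3]
pocket scene [0.53432506 0.02915075 0.025     ]
```

View pics/low.png

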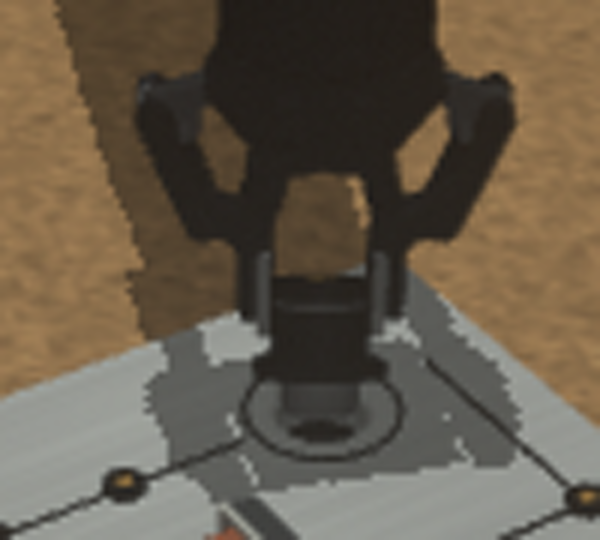

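The spigot foot is over the mouth at (320,405), and the pocket is dark at (320,430). I'll lower it into contact.

Call:
{"method": "play_rows", "body": {"plan": [[2,0,0,0,1],[3,0,0,0,1],[4,0,0,0,1],[5,0,0,0,1],[6,0,0,0,1],[6,0,0,0,1]]}}

```text
time: 7.88
tool_pos: [0.5113, 0.0327, 0.0472]
tool_rot: [-0.1, 0.7, -0.1, -0.7]
contact_force: [-4.0, -0.2, 10.6]
gripper_width: 0.399
```

Call:
{"method": "play_rows", "body": {"plan": [[0,0,0,0,0.1],[0,0,0,0,0.05],[0,0,0,0,0.0],[0,0,0,0,-0.1],[0,0,0,0,-0.1]]}}

```text
time: 8.5
tool_pos: [0.5104, 0.0329, 0.0452]
tool_rot: [0.1, -0.7, 0.1, 0.7]
contact_force: [0.9, 0.1, 0.2]
gripper_width: 0.547
```

Run:
```python
from h import *
to()
g=grab("scene")
cv2.imwrite("pics/rel.png",cv2.resize(g["img"][135:225,270:370],(600,540),interpolation=cv2.INTER_CUBIC)[:,:,::-1])
```

```text
tcp [0.5104 0.0329 0.0452] jaw deg -106.29 q [-0.08 -0.02  2.02  0.    1.14  1.77] F [0.9 0.1 0.2] w 0.547 t 8.5
```

View pics/rel.png

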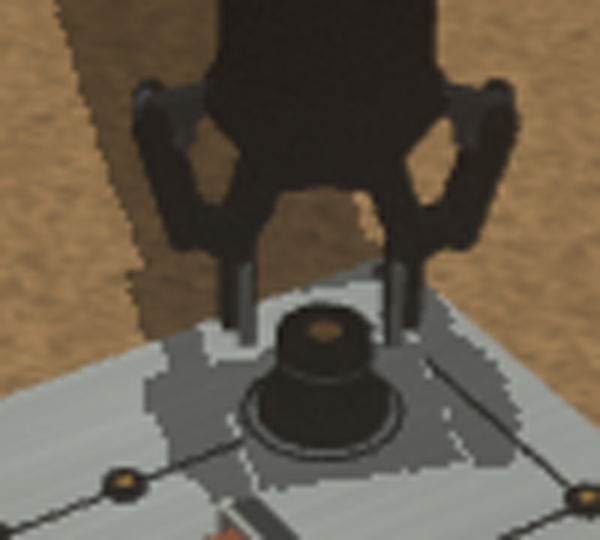

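The capsule is upright in the pocket, with its brass contact visible at (325,330). I'll open fully, lift away and check that it is home.

Call:
{"method": "play_rows", "body": {"plan": [[0,0,0,0,-0.6],[0,0,0,0,-1],[-40,0,0,0,-1],[-90,0,0,0,-1],[-150,0,0,0,-1],[-200,0,0,0,-1],[-200,0,0,0,-1]]}}

```text
time: 9.43
tool_pos: [0.5132, 0.0327, 0.2516]
tool_rot: [-0.1, 0.704, -0.1, -0.696]
contact_force: [0.6, 0.6, -0.3]
gripper_width: 0.992
```

Run:
```python
from h import *
to([.45,-.28,.23],[.421,-.3345,.23])
g=grab("scene"); Q=cloud(g)
print("capsule top plane:")
m=(abs(Q[...,0]-.53)<.03)&(abs(Q[...,1]-.03)<.03)&(Q[...,2]>.055)
p=Q[m]; A=np.c_[p[:,:2],np.ones(len(p))]; t=p[p[:,2]>.0575]; 
co=np.linalg.lstsq(np.c_[t[:,:2]-t[:,:2].mean(0),np.ones(len(t))],t[:,2],rcond=None)[0]; print(len(t),co,t.mean(0))
I=g["img"].astype(int); s=m&(I[...,0]-I[...,2]>35); v,u=np.nonzero(s); print("brass",len(u),u.mean(),v.mean(),ray(g,u.mean(),v.mean(),.061))
b=Q[(abs(Q[...,0]-.57)<.1)&(abs(Q[...,1])<.1)&(abs(Q[...,2]-.025)<.004)]; print("board z",np.median(b[:,2]))
# dark pixels of capsule: none above plate; probe handle
m=(abs(Q[...,0]-.42)<.1)&(abs(Q[...,1]+.334)<.1)&(Q[...,2]>.10); p=Q[m]; print("handle u-centre based y", p[:,1].min(),p[:,1].max(),p[:,0].min(),p[:,0].max())
```

```text
tcp [0.5132 0.0327 0.2516] jaw deg -106.28 q [-0.08 -0.24  1.85  0.    1.52  1.77] F [ 0.6  0.6 -0.3] w 0.992 t 9.43
  [ 0.45 -0.28  0.23] -> [ 21.6 317.9 -27. ]
  [ 0.421  -0.3345  0.23  ] -> [ 21.6 378.3 -14.4]
capsule top plane:
2694 [ 3.66211228 -1.06314975  0.38150933] [0.5375919  0.02725977 0.38150933]
brass 11 324.27272727272725 168.45454545454547 [0.45128278 0.05704987 0.061     ]
board z 0.02407671370245512
handle u-centre based y -0.34409685252800865 -0.32382241779568366 0.41396713044048317 0.434419950981889
```

Call:
{"method": "play_rows", "body": {"plan": [[22,378,-16,0,-1],[22,378,-16,0,-1],[22,378,-16,0,-1],[22,378,-16,0,-1],[22,378,-16,0,-1],[22,378,-16,0,-1],[22,378,-16,0,-1],[22,378,-16,0,-1]]}}

```text
time: 10.48
tool_pos: [0.4191, -0.3339, 0.2213]
tool_rot: [0.101, -0.699, 0.1, 0.701]
contact_force: [0.8, -0.3, -0.4]
gripper_width: 1.003
```

Run:
```python
from h import *
to([.4225,-.3345,.150],[.4225,-.3345,.092])
for n in("scene","top"):
    g=grab(n); Q=cloud(g); I=g["img"].astype(int)
    m=(abs(Q[...,0]-.53)<.03)&(abs(Q[...,1]-.03)<.03)&(Q[...,2]>.055)&(Q[...,2]<.07)
    t=Q[m]; t=t[t[:,2]>.0575]; co=np.linalg.lstsq(np.c_[t[:,:2]-t[:,:2].mean(0),np.ones(len(t))],t[:,2],rcond=None)[0]; print(n,len(t),co.round(3),t.mean(0))
    s=m&(I[...,0]-I[...,2]>35); v,u=np.nonzero(s); print("brass",len(u),ray(g,u.mean(),v.mean(),.061))
    if n=="scene": G=g
cv2.imwrite("pics/probe.png",np.hstack([cv2.resize(x,(400,400),interpolation=cv2.INTER_CUBIC) for x in (G["img"][90:230,80:220],g["img"][200:280,390:470])])[:,:,::-1])
```

```text
tcp [ 0.4191 -0.3339  0.2213] jaw deg -106.34 q [-0.81 -0.15  1.83  0.    1.47  1.04] F [ 0.8 -0.3 -0.4] w 1.003 t 10.47
  [ 0.4225 -0.3345  0.15  ] -> [71.3 -0.4 -3.4]
  [ 0.4225 -0.3345  0.092 ] -> [129.3  -0.4  -3.4]
scene 133 [0.017 0.011 0.06 ] [0.52992813 0.02954227 0.05984806]
brass 15 [0.5288598  0.03011587 0.061     ]
top 119 [ 0.001 -0.003  0.061] [0.5270115  0.02902836 0.06079132]
brass 21 [0.52578556 0.02932246 0.061     ]
```

View pics/probe.png

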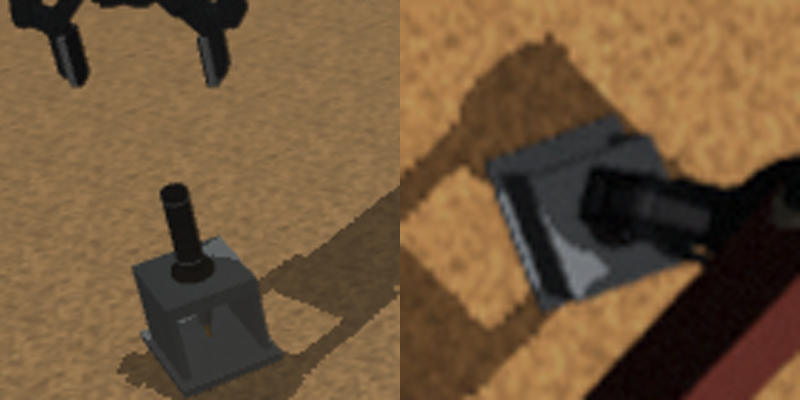

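The capsule is home: its top is level at about 61 mm and the contact is near (0.528, 0.029). The picture shows the probe upright in its stand at (178,230), with the open fingers above it at (70,60) and (213,60). Now I'll descend and grip.

Call:
{"method": "play_rows", "body": {"plan": [[40,0,-2,0,-1],[80,0,-2,0,-1],[110,0,-2,0,-1],[129,0,-2,0,-1],[129,0,-2,0,-1],[129,0,-2,0,0.2],[129,0,-2,0,0.6],[129,0,-2,0,1]]}}

```text
time: 11.58
tool_pos: [0.4223, -0.3355, 0.0954]
tool_rot: [-0.1, 0.701, -0.101, -0.699]
contact_force: [-0.3, 0.6, 0.6]
gripper_width: 0.379
```

Call:
{"method": "play_rows", "body": {"plan": [[0,0,0,0,1],[0,0,0,0,1],[0,0,0,0,1],[0,0,0,0,1]]}}

```text
time: 12.08
tool_pos: [0.4222, -0.3355, 0.0952]
tool_rot: [-0.1, 0.7, -0.101, -0.7]
contact_force: [0.1, 0.2, 5.8]
gripper_width: 0.218
```

```bash
python3 -c "
from h import *
to()"
```

```text
tcp [ 0.4222 -0.3355  0.0952] jaw deg -106.28 q [-0.81 -0.03  1.93 -0.    1.24  1.05] F [0.1 0.2 5.8] w 0.218 t 12.07
```

Call:
{"method": "play_rows", "body": {"plan": [[-20,0,0,0,1],[-50,0,0,0,1],[-80,0,0,0,1],[-105,0,0,0,1],[-105,0,0,0,1],[-105,0,0,0,1]]}}

```text
time: 12.82
tool_pos: [0.4213, -0.3344, 0.1982]
tool_rot: [0.101, -0.699, 0.1, 0.7]
contact_force: [0.3, 0.3, -1.2]
gripper_width: 0.222
```

```bash
python3 -c "
from h import *
to([.528,.0294,.2])"
```

```text
tcp [ 0.4213 -0.3344  0.1982] jaw deg -106.28 q [-0.81 -0.13  1.85  0.    1.43  1.05] F [ 0.3  0.3 -1.2] w 0.222 t 12.82
  [0.528  0.0294 0.2   ] -> [  -1.8 -379.2   -0.4]
```

Call:
{"method": "play_rows", "body": {"plan": [[0,-40,0,0,1],[0,-100,0,0,1],[0,-160,0,0,1],[0,-220,0,0,1],[0,-280,0,0,1],[0,-330,0,0,1],[0,-365,0,0,1],[0,-379,0,0,1]]}}

```text
time: 13.82
tool_pos: [0.5272, 0.0305, 0.1973]
tool_rot: [0.099, -0.699, 0.099, 0.701]
contact_force: [0.1, 0.2, -1.3]
gripper_width: 0.218
```

Call:
{"method": "play_rows", "body": {"plan": [[10,0,0,0,1],[25,0,0,0,1],[38,0,0,0,1],[43,0,0,0,1],[43,0,0,0,1]]}}

```text
time: 14.45
tool_pos: [0.5277, 0.0284, 0.1556]
tool_rot: [0.1, -0.7, 0.1, 0.7]
contact_force: [-0.8, -0.6, -0.6]
gripper_width: 0.215
```

Run:
```python
from h import *
to([.528,.0294,.155])
g=grab("scene"); Q=cloud(g)
# nose: grey points between z .08 and .15 near probe
for z0 in np.arange(.068,.15,.01):
    m=(abs(Q[...,0]-.53)<.03)&(abs(Q[...,1]-.03)<.03)&(Q[...,2]>z0)&(Q[...,2]<z0+.01); v,u=np.nonzero(m)
    if len(u): print(z0.round(3),len(u),u.mean().round(1),Q[m].mean(0).round(4))
print("pix/m", g["fx"]/g["range_z"][190,324])
m=(abs(Q[...,0]-.53)<.02)&(abs(Q[...,1]-.03)<.02)&(abs(Q[...,2]-.06)<.004); I=g["img"].astype(int); v,u=np.nonzero(m&(I[...,0]-I[...,2]>35)); print("brass",len(u),u.mean(),v.mean())
cv2.imwrite("pics/tip.png",cv2.resize(g["img"][120:220,275:375],(600,600),interpolation=cv2.INTER_CUBIC)[:,:,::-1])
```

```text
tcp [0.5277 0.0284 0.1556] jaw deg -106.33 q [-0.09 -0.12  1.91  0.    1.35  1.77] F [-0.8 -0.6 -0.6] w 0.215 t 14.45
  [0.528  0.0294 0.155 ] -> [ 0.6 -1.  -0. ]
0.068 3 323.3 [0.5276 0.0294 0.076 ]
0.078 6 323.3 [0.5289 0.0288 0.0827]
0.088 17 323.4 [0.5313 0.0279 0.0933]
0.098 21 324.2 [0.5337 0.0287 0.1032]
0.108 31 323.8 [0.5336 0.0277 0.113 ]
0.118 26 324.1 [0.5335 0.0281 0.1232]
0.128 25 324.1 [0.5375 0.0264 0.1349]
0.138 83 324.2 [0.5335 0.0278 0.1413]
0.148 43 324.4 [0.5354 0.0274 0.1535]
pix/m 460.948
brass 9 323.77777777777777 189.55555555555554
```

View pics/tip.png

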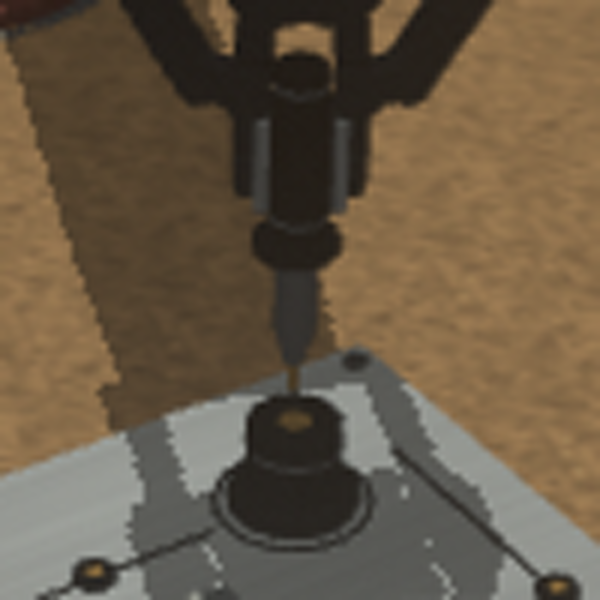

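The tip at (294,393) is directly above the brass at (296,420). The expected 12.6 mm gap agrees with the picture. Now I'll press gently.

Call:
{"method": "play_rows", "body": {"plan": [[4,0,0,0,1],[8,0,0,0,1],[11,0,0,0,1],[13,0,0,0,1],[14,0,0,0,1],[15,0,0,0,1],[15,0,0,0,1],[15,0,0,0,1]]}}

```text
time: 15.5
tool_pos: [0.5281, 0.0288, 0.1415]
tool_rot: [-0.1, 0.7, -0.1, -0.7]
contact_force: [-1.3, 0.3, 0.4]
gripper_width: 0.225
```

```bash
python3 -c "
from h import *
to()"
```

```text
tcp [0.5281 0.0288 0.1415] jaw deg -106.29 q [-0.09 -0.11  1.92  0.    1.33  1.77] F [-1.3  0.3  0.4] w 0.225 t 15.5
```

Call:
{"method": "play_rows", "body": {"plan": [[1,0,0,0,1],[2,0,0,0,1],[3,0,0,0,1],[3.5,0,0,0,1],[3.5,0,0,0,1],[3.5,0,0,0,1],[3.5,0,0,0,1],[3.5,0,0,0,1]]}}

```text
time: 16.5
tool_pos: [0.5281, 0.0288, 0.1379]
tool_rot: [-0.1, 0.7, -0.1, -0.7]
contact_force: [-0.4, -0.1, 1.6]
gripper_width: 0.215
```

Run:
```python
from h import *
to()
g=grab("scene"); Q=cloud(g)
F=[]
for i in range(5): grab("top"); F.append(manip.state()["contact_force"][2])
print("Fz",np.round(F,2))
cv2.imwrite("pics/press.png",cv2.resize(g["img"][120:220,275:375],(600,600),interpolation=cv2.INTER_CUBIC)[:,:,::-1])
```

```text
tcp [0.5281 0.0288 0.1379] jaw deg -106.28 q [-0.09 -0.1   1.92  0.    1.32  1.77] F [-0.4 -0.1  1.6] w 0.215 t 16.5
Fz [1.86 1.92 1.62 1.53 1.37]
```

View pics/press.png

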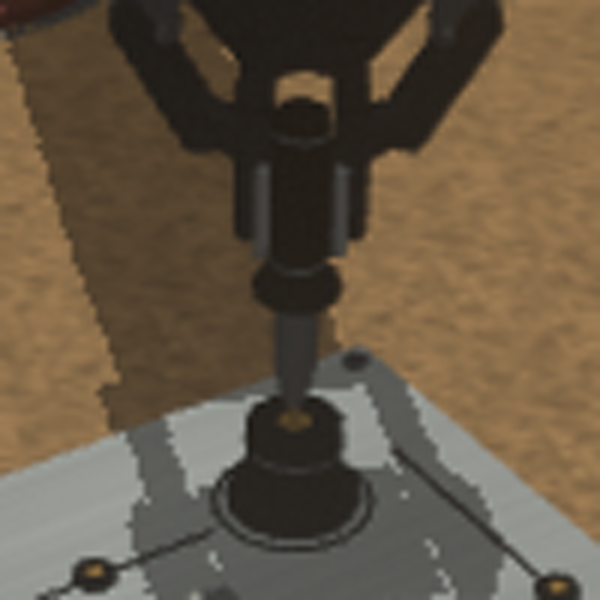

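The nose end is at (295,405), the tip is on the brass at (295,420), and the probe is upright. The force has risen about 2.7 N above the free-held value, so the spring is in about 4–5 mm. I'll hand in.

```bash
python3 -c "
from h import *
print(manip.job_done())"
```

```text
the job is handed in; nothing more can be done
None
```

The capsule is seated in the board's pocket with its contact up and released. The gripped probe is pressing on the contact. I handed the job in at about 17 s of the 58 s allowed; the hand-in reports no verdict.

**Capsule:** I gripped it at its 30° lean and drew it out along its own axis. I then rested its low flange edge beside the pocket and opened the gripper slowly, so it tipped upright and dropped home. Afterwards the cameras put its top at 60–61 mm (61 mm is home). One view showed it level and the other under about 1° off.

**Probe:** It was lifted straight out of its stand and checked over the contact; the tip lined up with the brass to within about 1 mm in the scene view. At the end it looks upright. The TCP was lowered to about 5 mm below the predicted first contact. The measured force is about 2.7 N above the free-held value, which suggests about 4.3 mm of spring travel, so it is neither unpressed nor bottomed.

**Disagreements:**
- The two cameras differed by about 3 mm on the contact's x position (0.526 and 0.529 m). I aimed between them.
- The force reading wanders by a few tenths of a newton.
- An earlier check of the capsule top picked up the gripper by mistake, so I repeated it with the arm clear.

I kept the arm well clear of the meter, resistor block and pen, but did not re-measure their positions at the end.

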